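# Gauge the lacquer on a flask stopper

## Robot

A 6-joint arm with a two-finger parallel gripper is mounted at the origin on the work surface. World frame = base frame: x ahead of the robot, y to its left, z up, the work surface at z = 0. Lengths are in m, angles in rad, forces in N, time in s.
With the tool pointing down it reaches from about 0.4 to 0.825 m from the base axis. Payload 7 kg.
Tool frame: the origin (TCP) lies between the finger pads; the fingertips stand 14 mm ahead of it and the grasp point (between the pads) lies 5 mm behind it; z points along the fingers, y is the line along which they close (so a half turn about z gives the same grasp; the last joint's range is limited). The gripper opens to 88 mm and grips with 3 to 60 N. Pads are 19 mm wide; open, the fingers measure 130 mm over their backs; the gripper's body (78 mm by 193 mm) begins 47 mm behind the grasp point.
Start: joints at [1.439, 0.359, 0.012, 0, -1.224, -0.288], TCP at [0.275, 0.616, 0.241] pointing down, gripper open.
Joint ranges: [-3.07, 3.07], [-1.43, 2.12], [-1.02, 1.25], [-3.03, 1.67], [-3.05, -0], [-3.03, 3.03]. Speed limits (rad/s): [2.39, 2.39, 3.01, 3.14, 3.14, 3.14].

## Interface

Orientations are given as a rotation vector (axis times angle).
In Python, from station import state, read_camera, calibration, finish_job, silhouettes gives the robot as it stands. The module is installed in compiled form; this text tells all that it offers.
- The arm moves only by the tool apply_moves, never from a script. Its argument "deltas" is a list of rows, each a list of 7 numbers: the shift along the tool's x, y, z in fractions of the full range, 1 being 1000 mm, then the turn, a rotation vector about the tool's x, y, z in a scale on which 1.0 is 180 degrees, then the closure, from 0 (fully open) to 1 (shut). A call has 1 to 12 rows; each row is the pose to reach, as a shift and turn from the pose commanded when the call began, along the tool's axes at that moment; what a row does not reach only later rows make up. A row lasts 1/8 s, in which the tool goes at most 62.5 mm and 10.7 degrees, less where a joint would pass 70% of its speed; a pose out of reach is approached as far as the arm can. A call with a gripper value outside its range is refused whole. The fingers move at their own pace and stop on an object; the grip force is fixed at half the most. Time passes only in rows, so rows that repeat a pose let the fingers close. It gives the time, the measured TCP pose, the force, the opening and the grip force at its end, in the units of the state.
- state(): the state, without advancing time (a new reading comes with each control period).
- read_camera(name): name is "scene" or "top"; returns the picture (480x640x3 uint8, blue, green, red); there is no depth.
- calibration(name): a dict with "mtx" (3x3 intrinsics, pixels), "rvec" (rotation vector, rad) and "tvec" (3), from world to camera coordinates, as OpenCV has them. Camera axes: x right, y down, z forward; pixel columns grow to the right and rows downward; lengths in m; the calibration is good to about 2 mm. A picture is of the moment at which its call begins. calibration takes no time and is no camera call.
- finish_job(): hands the job in; it is judged then, once.
Trained networks look in the newest picture that a camera, given by its name, has taken for a name from the list of things; names that differ only in an ending like _2 or _b are one class to them, and where a whole thing is asked for, a point or a joint stands for the part that bears it (a point fixed in the world has none). Each returns a list of dicts, best first, with "confidence" (0 to 1); they miss things now and then, are a little off and sometimes report something else, mostly with a low value. They report only what shows in the picture. A call takes as long as a camera call.
- silhouettes(camera, name): "region" (480x640 bool, what is visible of it) and "box" ([left, top, right, bottom] in pixels, round what is visible of it).
The state is a dict: "time": time; "joint_pos": joint angles; "joint_velocities": joint speeds; "joint_efforts": joint torques, N m; "ee_pos": TCP position; "ee_rot": TCP orientation; "ft_force": force on the tool from outside, world axes, zero at the start; "ft_torque": the same for the moment, N m; "width": finger opening in m; "grip_force": force on a finger pad.
Only numpy, scipy, OpenCV 4.12 (cv2) and the standard library are available. Lean on these libraries where they do the work, as an engineer would, in place of code of your own. Each camera call takes 0.05 s, during which the arm holds its last target. There are 200 camera calls.

## Task

Take the black-topped stopper out of its wooden stand, lower it (do not drop it) into the neck of the red flask until its head sits flat on the rim, and let go of it. Then take the pen-shaped lacquer gauge out of its grey stand and hold it upright with its sprung brass tip gently on the yellow dot on the stopper, the tip pressed about half way in. Finish while holding it there: keep gripping the gauge and do not put it down; leave the bowl, the bottle and the phone case where they are.

Things in the scene. Friction and masses are not known exactly. Their poses are not given: they have to be found in the camera images.
- flask: Red flask with a narrow neck, fastened on a square wooden base (110 x 110 x 15 mm) screwed to the table; it cannot move. Origin: on its axis at the table surface, z up. Widest diameter 86 mm (33 to 57 mm above the table); from 89 mm up a straight neck, 41 mm outside diameter, bore 29 mm, open at the top, 120 mm above the table.
- flask_mouth (a point): Centre of the flask's open mouth, in the plane of the rim, 120 mm above the table.
- stopper: Loose stopper, 60 g, upright in the wooden stand. Origin: centre of the plug's lower end, z up its axis; yaw arbitrary. Tapered cork plug 24 mm long, diameter 18 mm at the bottom, 25 at its top; then a black cylindrical head, 44 mm diameter, 20 mm tall, flat on top. Origin 16 mm above the table in its stand (head resting on the stand), 96 mm when seated in the flask.
- stopper_spot (a point): Centre of the yellow dot (12 mm diameter) on the flat top of the stopper's head, 10 mm from the stopper's axis along the stopper's own x, 44 mm above the stopper's origin.
- gauge: Loose pen-shaped gauge, 150 g, upright, tip down, in the grey stand. Origin: on its axis at the lower end of the steel barrel, z up. Barrel 24 mm diameter, 0 to 45 mm; orange collar 36 mm, 45 to 51 mm; grey round grip 26 mm, 51 to 103 mm (top, green disc). A brass tip, 10 mm diameter, sticks out 16 mm below the barrel. In its stand the collar rests on top, origin 30 mm above the table.
- gauge_tip (a point): Centre of the flat end of the brass tip: 16 mm below the gauge's origin, on its axis, when the tip is not pressed.
- gauge_foot (a joint): How far the sprung brass tip is pushed into the gauge: 0 m free, 0.012 m fully in. The spring takes about 0.4 N per mm (4.8 N fully in); half way is 0.006 m and 2.4 N.
- stopper_stand: Fixed light wooden block, 80 x 80 x 40 mm high, with an upright 31 mm hole through its middle that holds the stopper at the start. Origin: centre of its underside on the table. It may be left or right of the flask.
- gauge_stand: Fixed grey block, 80 x 80 x 75 mm high, with an upright 28 mm hole through its middle that holds the gauge at the start. Origin: centre of its underside on the table. It may be left or right of the flask.
- bowl: Loose blue ceramic bowl, 104 mm diameter, 42 mm tall, origin at the centre of its underside; leave it alone.
- oil_bottle: Loose amber bottle, 52 mm diameter, 110 mm tall, origin at the centre of its underside; leave it alone.
- phone_case: Loose dark blue phone case lying flat, 145 x 75 x 16 mm (x, y, z), origin at the centre of its underside; leave it alone.

How it is judged:
On the way, in this order (a step that is already met when the one before it is completed fails the run):
1. the stopper's plug is in the flask's neck while the fingers still hold it (horizontal distance between stopper and flask below 0.006 m and z of stopper in the frame of flask below 0.112 m and contact force between stopper and the fingers above 0.5 N), for 0.05 s.
2. the stopper sits in the neck, head flat on the rim, and is let go (horizontal distance between stopper and flask below 0.004 m and z of stopper in the frame of flask between 0.092 and 0.0995 m and angle between stopper's own z axis and vertical below 0.08 rad and contact force between stopper and the fingers below 0.1 N), for 0.2 s.
At the end, for the whole second after the job is handed in: Stopper in the neck: within 4 mm of centre, 0.08 rad of upright, 3.5 mm of fully down. Gauge still gripped, within 0.12 rad of upright, touching nothing but the stopper: tip within 6 mm of the dot, pressed in 2 to 10 mm, 0.5 to 6 N. Bowl, bottle and phone case within 30 mm of their starts (horizontal distance between stopper and flask below 0.004 m and z of stopper in the frame of flask between 0.092 and 0.0995 m and angle between stopper's own z axis and vertical below 0.08 rad and distance between gauge_tip and stopper_spot below 0.006 m and angle between gauge's own z axis and vertical below 0.12 rad and height (world z) of gauge above 0.14 m and value of joint gauge_foot between 0.002 and 0.01 m and contact force between gauge and stopper between 0.5 and 6 N and contact force between gauge and the fingers above 1 N and contact force between gauge and flask below 0.1 N and contact force between gauge and gauge_stand below 0.1 N and distance of each of bowl, oil_bottle, phone_case from where it was at the start of the episode below 0.03 m); the arm keeps its last pose, push and grip.
It fails at once if the gauge is pressed hard (over 15 N) on the stopper (contact force between gauge and stopper above 15 N).
It fails at once if the bowl, the bottle or the phone case is moved more than 30 mm or tipped (distance of any of bowl, oil_bottle, phone_case from where it was at the start of the episode above 0.03 m or angle between any of bowl, oil_bottle, phone_case's own z axis and vertical above 0.3 rad).
It also fails if it takes over 51 s, if anything falls off the work surface, if the arm or the gripper's body presses on something with over 40 N, if the wrist force passes 120 N, or if a joint passes its speed limit or range.

## Working session

There is one attempt and no reset: what is moved stays moved. The work goes in short steps, Python scripts to look and compute and a tool call to move; the robot and the scene stay as the last step left them, time stands still between calls to the robot, and variables do not carry over. Pictures are saved under pics/ and viewed, at most 10 in all, crops included, and the job is handed in when it is done.

Besides the shell and the picture viewer there is one more tool, called after "Call:" as a command line: name --pt "numbers of a row" for each row, then --argument value for the rest. apply_moves: Moves the arm, as the interface text tells. Its arguments: {"type":"object","properties":{"deltas":{"type":"array","items":{"type":"array","items":{"type":"number"}}}},"required":["deltas"]}

```bash
mkdir -p pics; cat > h.py <<'E'
import numpy as np, cv2
from scipy.spatial.transform import Rotation as R
from station import *
def cal(c):
    k=calibration(c); M=np.array(k['mtx'],float); Rm=cv2.Rodrigues(np.array(k['rvec'],float))[0]; t=np.array(k['tvec'],float).ravel(); return M,Rm,t
def at_z(c,uv,z):
    M,Rm,t=cal(c); d=Rm.T@np.linalg.solve(M,[uv[0],uv[1],1]); o=-Rm.T@t
    return o+d*(z-o[2])/d[2]
def proj(c,p):
    M,Rm,t=cal(c); q=M@(Rm@np.array(p)+t); return q[:2]/q[2]
def to_tool(p):
    s=state(); r=R.from_rotvec(s['ee_rot']); return r.inv().apply(np.array(p)-s['ee_pos'])*1000
E
python3 - <<'E'
from h import *
np.set_printoptions(precision=4,suppress=True)
s=state(); print(s['ee_pos'],s['ee_rot'],s['width'],s['time']); print(R.from_rotvec(s['ee_rot']).as_matrix())
ims=[]
for c in('top','scene'):
    im=read_camera(c); cv2.imwrite(f'pics/{c}0.png',im)
    M,Rm,t=cal(c); print(c,M[0,0],-Rm.T@t)
    for n in('flask','stopper','gauge','stopper_stand','gauge_stand','bowl','oil_bottle','phone_case'):
        for d in silhouettes(c,n)[:2]:
            ys,xs=np.nonzero(d['region']); print(c,n,round(d['confidence'],2),d['box'],xs.mean(),ys.mean(),len(xs))
E
```

```text
[0.2749 0.616  0.2396] [ 3.071  -0.6544 -0.0003] 0.0872732562338181 0.0
[[ 0.9131 -0.4077 -0.0006]
 [-0.4077 -0.9131 -0.0016]
 [ 0.0001  0.0017 -1.    ]]
top 559.4172822506764 [0.4643 0.0885 1.2263]
top stopper 0.85 [449.6, 276.3, 470.8, 300.6] 459.99728997289975 289.029810298103 369
top gauge 0.73 [204.2, 326.3, 222.9, 344.1] 212.1578947368421 333.34586466165416 266
top stopper_stand 0.94 [431.6, 269.5, 480.5, 313.6] 455.44444444444446 290.2047619047619 1260
top gauge_stand 0.58 [189.4, 309.0, 239.9, 355.0] 215.8002520478891 333.55702583490864 1587
top bowl 0.71 [385.4, 179.0, 429.8, 225.6] 407.5134189031505 202.61143523920654 1714
top oil_bottle 0.16 [130.5, 291.4, 173.3, 365.6] 152.9700272479564 327.4608797197353 2569
top phone_case 0.97 [132.0, 291.1, 174.0, 365.0] 153.36614013770756 327.1283920615634 2469
scene 597.1359575064114 [1.3056 0.7724 0.7032]
scene flask 0.67 [293.3, 195.6, 365.5, 275.0] 328.01171458998937 240.61554845580406 2817
scene stopper 0.79 [262.6, 178.4, 279.5, 193.7] 271.1975308641975 185.14814814814815 243
scene gauge 0.72 [470.0, 217.1, 489.8, 254.1] 482.9782608695652 234.57312252964428 506
scene gauge 0.27 [250.5, 184.6, 299.0, 215.0] 271.89683350357507 198.81716036772215 979
scene stopper_stand 0.76 [251.2, 182.8, 298.1, 213.7] 271.97291666666666 199.06770833333334 960
scene stopper_stand 0.53 [501.8, 282.6, 569.7, 342.9] 537.7930029154519 311.06580591420243 2401
scene gauge_stand 0.79 [447.8, 234.7, 514.4, 294.9] 478.6678348909657 264.1682242990654 2568
scene bowl 0.69 [208.9, 219.7, 258.1, 261.7] 234.99849737039818 239.97595792637114 1331
scene oil_bottle 0.82 [303.1, 269.6, 333.1, 338.6] 318.2824822236587 308.1551389786684 1547
scene phone_case 0.9 [498.4, 281.2, 570.2, 341.5] 537.6968325791855 310.81160016454135 2431
```

```bash
python3 - <<'E'
import cv2,numpy as np
a=cv2.imread('pics/top0.png');b=cv2.imread('pics/scene0.png')
cv2.imwrite('pics/topc.png',cv2.resize(a[150:390,110:510],(800,480),interpolation=cv2.INTER_CUBIC))
cv2.imwrite('pics/scenec.png',cv2.resize(b[150:360,200:600],(800,420),interpolation=cv2.INTER_CUBIC))
E
```

```text
(no output)
```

View pics/topc.png

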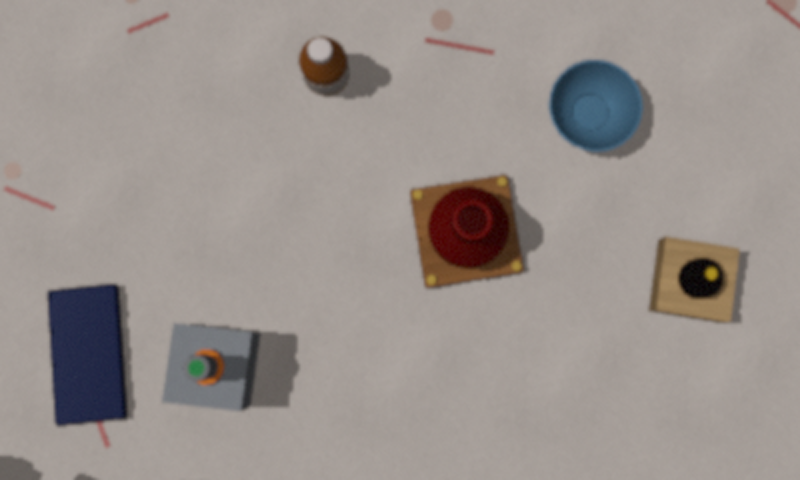

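View pics/scenec.png

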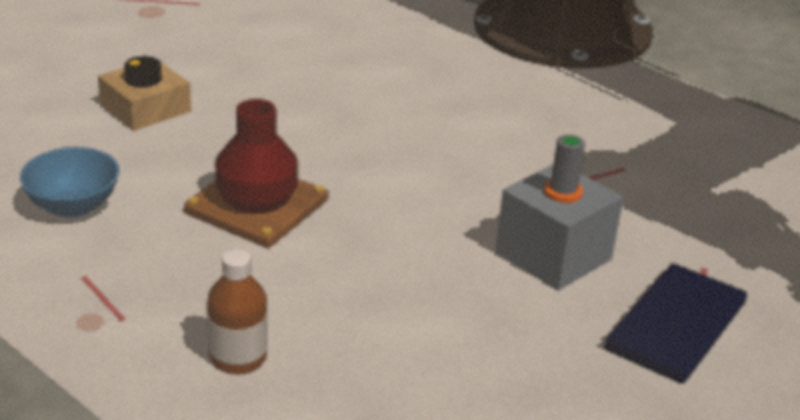

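The top view shows the flask mouth near px (346,260), the stopper head at (460,289) with the dot to its upper right, and the gauge's green top at (208,333). I'll refine these by fitting projected models to colour masks in both cameras.

```bash
cat > fit.py <<'E'
from h import *
from scipy.optimize import minimize
def disc(r,z,n=48):
    a=np.linspace(0,2*np.pi,n,endpoint=False); return np.c_[r*np.cos(a),r*np.sin(a),np.full(n,z)]
def render(c,xy,secs,S=8):
    k=calibration(c); m=np.zeros((480*1,640*1),np.float32)
    # secs: list of (r0,z0,r1,z1) frusta, drawn as convex hulls, 4x supersampled
    big=np.zeros((1920,2560),np.uint8)
    for r0,z0,r1,z1 in secs:
        P=np.r_[disc(r0,z0),disc(r1,z1)]+[xy[0],xy[1],0]
        p=cv2.projectPoints(P,np.array(k['rvec'],float),np.array(k['tvec'],float),np.array(k['mtx'],float),None)[0].reshape(-1,2)
        cv2.fillConvexPoly(big,cv2.convexHull(np.round(((p+.5)*4-.5)*16).astype(np.int32)),255,shift=4)
    return cv2.resize(big,(640,480),interpolation=cv2.INTER_AREA)/255.
def fit(masks,secs,x0):
    def cost(x): return sum(np.abs(render(c,x,secs)-cv2.GaussianBlur(m.astype(np.float32),(3,3),0)).sum() for c,m in masks.items())
    r=minimize(cost,x0,method='Nelder-Mead',options=dict(initial_simplex=np.array([x0,x0+[.006,0],x0+[0,.006]]),xatol=1e-4,fatol=.05))
    return r.x,r.fun
FL=[(.043,.033,.043,.057),(.043,.057,.0205,.089),(.0205,.089,.0205,.120)]
E
python3 - <<'E'
from fit import *
np.set_printoptions(precision=4,suppress=True)
im={c:cv2.imread(f'pics/{c}0.png') for c in('top','scene')}
def seg(c,f,box):
    h=cv2.cvtColor(im[c],cv2.COLOR_BGR2HSV).astype(int); m=f(h[...,0],h[...,1],h[...,2],im[c].astype(int)); o=np.zeros_like(m); x0,y0,x1,y1=box; o[y0:y1,x0:x1]=m[y0:y1,x0:x1]; return o
def cen(m): ys,xs=np.nonzero(m); return np.array([xs.mean(),ys.mean()]),len(xs)
boxes={'fl':dict(top=(310,235,380,300),scene=(290,190,370,278)),'st':dict(top=(445,272,476,305),scene=(255,174,288,200)),'ga':dict(top=(190,312,240,356),scene=(465,210,500,258))}
red=lambda h,s,v,b:((h<7)|(h>172))&(s>150)
blk=lambda h,s,v,b:(v<75)|((h>22)&(h<34)&(s>190))
fm={c:seg(c,red,boxes['fl'][c]) for c in im}
sm={c:seg(c,blk,boxes['st'][c]) for c in im}
for nm,ms,secs,z in(('flask',fm,FL,.045),('stopper',sm,[(.022,.040,.022,.060)],.05)):
    x0=at_z('top',cen(ms['top'])[0],z)[:2]
    print(nm,[cen(m) for m in ms.values()],'both',fit(ms,secs,x0))
    for c in ms: print(c,fit({c:ms[c]},secs,x0))
hole=lambda f,c,n,z,b:print(n,c,cen(seg(c,f,b)),at_z(c,cen(seg(c,f,b))[0],z))
for c in im:
    hole(lambda h,s,v,b:(h>22)&(h<34)&(s>170)&(v>100),c,'dot',.060,boxes['st'][c])
    hole(lambda h,s,v,b:(h>45)&(h<85)&(s>90),c,'green',.133,boxes['ga'][c])
    hole(lambda h,s,v,b:(h>3)&(h<20)&(s>150)&(v>120),c,'collar',.081,boxes['ga'][c])
# pins on flask base
m=seg('top',lambda h,s,v,b:(h>18)&(h<34)&(s>110)&(v>130),(312,232,378,300)).astype(np.uint8)
n,_,st,ct=cv2.connectedComponentsWithStats(m)
P=[at_z('top',ct[i],.017) for i in range(1,n) if st[i,4]>4]; print(len(P),np.mean(P,0))
for n in('stopper_stand','gauge_stand','phone_case','bowl','oil_bottle'): 
    d=silhouettes('top',n); 
    if d: print(n,at_z('top',cen(d[0]['region'])[0],.03))
E
```

```text
flask [(array([343.9695, 263.2987]), 1212), (array([331.2981, 231.5184]), 463)] both (array([0.5902, 0.0202]), np.float64(1287.8220588235295))
top (array([0.59  , 0.0214]), np.float64(136.01029411764705))
scene (array([0.5639, 0.0016]), np.float64(1091.3495098039216))
stopper [(array([460.4589, 288.8442]), 353), (array([271.3179, 186.0667]), 195)] both (array([ 0.5396, -0.2258]), np.float64(129.02352941176468))
top (array([ 0.5398, -0.2262]), np.float64(47.45245098039216))
scene (array([ 0.5407, -0.2244]), np.float64(80.5843137254902))
dot top (array([465.4194, 286.4516]), 31) [ 0.5444 -0.2342  0.06  ]
green top (array([207.7292, 333.625 ]), 48) [0.4417 0.2863 0.133 ]
collar top (array([214.175, 332.475]), 40) [0.4431 0.2829 0.081 ]
dot scene (array([nan, nan]), 0) [nan nan nan]
green scene (array([485.15, 219.95]), 20) [0.443  0.2888 0.133 ]
collar scene (array([481.5921, 247.0658]), 76) [0.4531 0.2958 0.081 ]
4 [0.5911 0.0209 0.017 ]
stopper_stand [ 0.5381 -0.2207  0.03  ]
gauge_stand [0.44  0.288 0.03 ]
phone_case [0.4517 0.419  0.03  ]
bowl [ 0.7284 -0.1188  0.03  ]
oil_bottle [0.451  0.4197 0.03  ]<stdin>:6: RuntimeWarning: Mean of empty slice.
  ret = ret.dtype.type(ret / rcount)
```

```bash
python3 - <<'E'
from h import *
np.set_printoptions(precision=1,suppress=True)
for p in([.46,.2,.2],[.54,-.226,.14]): print(to_tool(p))
E
```

```text
[338.5 304.8  40.6]
[585.2 661.3 100.6]
```

The manual's scale: shifts go in shares of 1000 mm and turns go in shares of 180 degrees. Converting my numbers, 530 mm / 1000 = 0.53, 338 mm / 1000 = 0.338.

Call:
apply_moves --pt "0.05 0.045 0.005 0 0 0 0" --pt "0.1 0.09 0.01 0 0 0 0" --pt "0.15 0.135 0.015 0 0 0 0" --pt "0.2 0.18 0.02 0 0 0 0" --pt "0.25 0.225 0.025 0 0 0 0" --pt "0.295 0.265 0.03 0 0 0 0" --pt "0.338 0.305 0.03 0 0 0 0" --pt "0.37 0.35 0.03 0 0 0 0" --pt "0.402 0.395 0.03 0 0 0 0" --pt "0.434 0.44 0.03 0 0 0 0" --pt "0.466 0.485 0.03 0 0 0 0" --pt "0.498 0.53 0.03 0 0 0 0"

```text
time: 2.65
ee_pos: [0.5141, -0.0725, 0.211]
ee_rot: [-3.072, 0.654, -0.001]
ft_force: [0.8, 0.1, -0.0]
width: 0.0875
grip_force: 0.0
```

In the tool's units: 131 mm / 1000 = 0.131, 90 mm / 1000 = 0.09.

Call:
apply_moves --pt "0.03 0.045 0.01 0 0 0 0" --pt "0.06 0.09 0.03 0 0 0 0" --pt "0.087 0.131 0.07 0 0 0 0" --pt "0.087 0.131 0.07 0 0 0 0" --pt "0.087 0.131 0.07 0 0 0 0"

```text
time: 3.28
ee_pos: [0.5399, -0.2259, 0.1406]
ee_rot: [3.072, -0.656, -0.001]
ft_force: [0.2, 1.2, 0.2]
width: 0.0874
grip_force: 0.0
```

```bash
python3 - <<'E'
from h import *
np.set_printoptions(precision=4,suppress=True)
s=state(); print(s['time'],s['ee_pos'],s['ee_rot'],s['joint_pos'],s['ft_force'])
print(to_tool([.54,-.226,.056]))
a=read_camera('top');b=read_camera('scene'); cv2.imwrite('pics/t1.png',a);cv2.imwrite('pics/s1.png',b)
cv2.imwrite('pics/c1.png',np.hstack([cv2.resize(a[230:350,400:520],(400,400)),cv2.resize(b[110:230,210:330],(400,400))]))
for c in('top','scene'): print(c,proj(c,s['ee_pos']),proj(c,s['ee_pos']+np.array([0,0,-.014])))
E
```

```text
3.275 [ 0.5399 -0.2259  0.1406] [ 3.0721 -0.6557 -0.0005] [-0.0622  0.2966 -0.3238  0.0003 -0.9507  1.2124] [0.1611 1.2227 0.2109]
[ 0.1268  0.0396 84.5912]
top [472.5146 286.0054] [470.4924 286.4695]
scene [267.9215 149.5823] [268.2938 155.216 ]
```

View pics/c1.png

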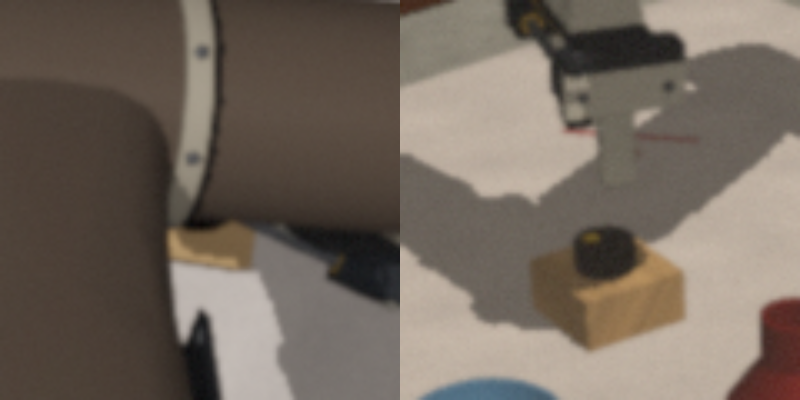

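The left half is the arm occluding the top camera. The right half shows the near finger about over the head at scene px (271,185). Descending, then closing.

In the tool's units: 84 mm / 1000 = 0.084, 70 mm / 1000 = 0.07.

Call:
apply_moves --pt "0 0 0.04 0 0 0 0" --pt "0 0 0.07 0 0 0 0" --pt "0 0 0.084 0 0 0 0" --pt "0 0 0.084 0 0 0 0.3" --pt "0 0 0.084 0 0 0 0.5" --pt "0 0 0.084 0 0 0 0.7" --pt "0 0 0.084 0 0 0 0.9" --pt "0 0 0.084 0 0 0 1" --pt "0 0 0.084 0 0 0 1" --pt "0 0 0.084 0 0 0 1"

```text
time: 4.62
ee_pos: [0.5401, -0.2258, 0.0569]
ee_rot: [3.073, -0.654, 0.001]
ft_force: [-1.5, 0.6, 5.0]
width: 0.0433
grip_force: 30.0
```

In the tool's units: -125 mm / 1000 = -0.125, -85 mm / 1000 = -0.085.

Call:
apply_moves --pt "0 0 -0.04 0 0 0 1" --pt "0 0 -0.085 0 0 0 1" --pt "0 0 -0.125 0 0 0 1" --pt "0 0 -0.125 0 0 0 1"

```text
time: 5.12
ee_pos: [0.5418, -0.226, 0.185]
ee_rot: [-3.072, 0.654, -0.01]
ft_force: [-0.2, 0.6, -0.9]
width: 0.0433
grip_force: 30.0
```

```bash
python3 - <<'E'
from h import *
np.set_printoptions(precision=4,suppress=True)
s=state(); print(s['time'],s['ee_pos'],s['ee_rot'],s['width'],s['ft_force'])
print(to_tool([.590,.021,.182]))
E
```

```text
5.125 [ 0.5418 -0.226   0.185 ] [-3.0724  0.654  -0.0098] 0.04331939108982972 [-0.1561  0.6331 -0.8977]
[ -56.589  -245.2446    3.0237]
```

In the tool's units: -246 mm / 1000 = -0.246, -228 mm / 1000 = -0.228.

Call:
apply_moves --pt "-0.011 -0.049 0 0 0 0 1" --pt "-0.022 -0.098 0 0 0 0 1" --pt "-0.033 -0.147 0 0 0 0 1" --pt "-0.044 -0.196 0 0 0 0 1" --pt "-0.051 -0.228 0 0 0 0 1" --pt "-0.055 -0.246 0 0 0 0 1" --pt "-0.055 -0.246 0 0 0 0 1" --pt "-0.055 -0.246 0 0 0 0 1"

```text
time: 6.12
ee_pos: [0.5895, 0.0207, 0.1811]
ee_rot: [3.072, -0.655, -0.001]
ft_force: [-0.2, 0.9, -0.2]
width: 0.0429
grip_force: 30.0
```

```bash
python3 - <<'E'
from fit import *
np.set_printoptions(precision=4,suppress=True)
s=state(); print(s['time'],s['ee_pos'],s['ee_rot'],s['width'],s['ft_force'])
b=read_camera('scene'); cv2.imwrite('pics/s2.png',b)
st=.056-.016; z=s['ee_pos'][2]-st-.0005  # stopper origin
x=s['ee_pos'][:2]
r=cv2.resize(b[130:290,250:410],(600,600),interpolation=cv2.INTER_CUBIC)
def outl(secs,xy,col):
    for r0,z0 in secs:
        P=[proj('scene',q+[xy[0],xy[1],0]) for q in disc(r0,z0)]
        cv2.polylines(r,[np.round((np.array(P)-[250,130]+.5)*3.75).astype(np.int32)],True,col,1)
outl([(.022,z+.024),(.022,z+.044),(.009,z)],x,(0,255,0))
outl([(.0205,.12),(.043,.045),(.0205,.089)],(.590,.021),(255,255,0))
cv2.imwrite('pics/c2.png',r)
E
```

```text
6.125 [0.5895 0.0207 0.1811] [ 3.072  -0.6553 -0.0013] 0.04289993881266931 [-0.2232  0.8629 -0.1533]
```

View pics/c2.png

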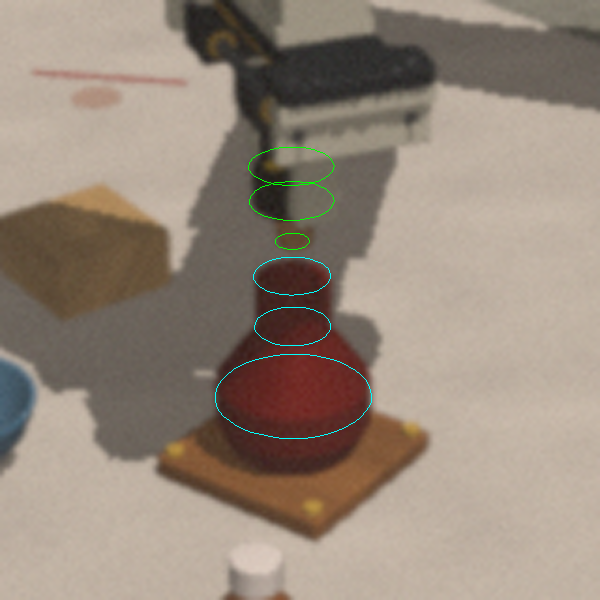

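The plug (crop x≈295) is over the neck (crop x≈293), and both overlays agree. Lowering.

In the tool's units: 40 mm / 1000 = 0.04, 37 mm / 1000 = 0.037.

Call:
apply_moves --pt "0 0 0.01 0 0 0 1" --pt "0 0 0.02 0 0 0 1" --pt "0 0 0.028 0 0 0 1" --pt "0 0 0.033 0 0 0 1" --pt "0 0 0.037 0 0 0 1" --pt "0 0 0.04 0 0 0 1" --pt "0 0 0.04 0 0 0 1"

```text
time: 7.05
ee_pos: [0.5899, 0.0214, 0.1414]
ee_rot: [3.073, -0.654, -0.0]
ft_force: [0.6, -0.6, -0.3]
width: 0.043
grip_force: 30.0
```

In the tool's units: 5 mm / 1000 = 0.005, 4 mm / 1000 = 0.004.

Call:
apply_moves --pt "0 0 0.002 0 0 0 1" --pt "0 0 0.003 0 0 0 1" --pt "0 0 0.004 0 0 0 1" --pt "0 0 0.005 0 0 0 1" --pt "0 0 0.005 0 0 0 1"

```text
time: 7.68
ee_pos: [0.59, 0.0214, 0.1368]
ee_rot: [-3.073, 0.654, -0.0]
ft_force: [-0.4, -0.7, 2.9]
width: 0.0433
grip_force: 30.0
```

Contact at the expected height (stopper z ≈ 0.096). Releasing and rising.

In the tool's units: -105 mm / 1000 = -0.105, -65 mm / 1000 = -0.065.

Call:
apply_moves --pt "0 0 0 0 0 0 0.4" --pt "0 0 0 0 0 0 0.2" --pt "0 0 0 0 0 0 0.2" --pt "0 0 0 0 0 0 0.2" --pt "0 0 -0.025 0 0 0 0.2" --pt "0 0 -0.065 0 0 0 0.1" --pt "0 0 -0.105 0 0 0 0.1" --pt "0 0 -0.105 0 0 0 0.1"

```text
time: 8.68
ee_pos: [0.5918, 0.0217, 0.2453]
ee_rot: [-3.07, 0.653, -0.009]
ft_force: [-0.6, 0.2, 0.2]
width: 0.0787
grip_force: 0.0
```

```bash
python3 - <<'E'
from h import *
np.set_printoptions(precision=4,suppress=True)
s=state(); print(s['time'],s['ee_pos'],s['ee_rot'],s['width'])
print(to_tool([.442,.287,.22]))
E
```

```text
8.675 [0.5918 0.0217 0.2453] [-3.07    0.6533 -0.0094] 0.0787211819445615
[-244.9424 -181.182    24.7715]
```

In the tool's units: -244 mm / 1000 = -0.244, -182 mm / 1000 = -0.182.

Call:
apply_moves --pt "-0.04 -0.03 0 0 0 0 0" --pt "-0.08 -0.06 0 0 0 0 0" --pt "-0.12 -0.09 0 0 0 0 0" --pt "-0.16 -0.12 0 0 0 0 0" --pt "-0.2 -0.15 0 0 0 0 0" --pt "-0.228 -0.17 0.01 0 0 0 0" --pt "-0.244 -0.182 0.02 0 0 0 0" --pt "-0.244 -0.182 0.02 0 0 0 0"

```text
time: 9.68
ee_pos: [0.4404, 0.2873, 0.2202]
ee_rot: [3.071, -0.652, -0.002]
ft_force: [0.2, -0.4, 0.8]
width: 0.088
grip_force: 0.0
```

```bash
python3 - <<'E'
from fit import *
np.set_printoptions(precision=4,suppress=True)
s=state(); print(s['time'],s['ee_pos'],s['ee_rot'],s['width'])
a=read_camera('top');b=read_camera('scene'); cv2.imwrite('pics/t3.png',a);cv2.imwrite('pics/s3.png',b)
A=cv2.resize(a[215:305,300:390],(540,540),interpolation=cv2.INTER_CUBIC)[:,:400]
A=cv2.resize(a[215:305,305:395],(400,400),interpolation=cv2.INTER_CUBIC)
B=cv2.resize(b[170:270,420:520],(400,400),interpolation=cv2.INTER_CUBIC)
def outl(img,c,r0,z0,xy,o,k,col):
    P=[proj(c,q+[xy[0],xy[1],0]) for q in disc(r0,z0)]
    cv2.polylines(img,[np.round((np.array(P)-o+.5)*k).astype(np.int32)],True,col,1)
outl(A,'top',.022,.14,(.59,.021),[305,215],400/90,(0,255,0))
for r,z in((.013,.133),(.018,.081)): outl(B,'scene',r,z,(.442,.287),[420,170],4,(255,255,0))
cv2.imwrite('pics/c3.png',np.hstack([A,B]))
h=cv2.cvtColor(a,cv2.COLOR_BGR2HSV).astype(int); m=np.zeros((480,640),bool)
m[240:285,325:370]=((h[...,0]>20)&(h[...,0]<36)&(h[...,1]>150)&(h[...,2]>90))[240:285,325:370]
ys,xs=np.nonzero(m)
if len(xs): print('dot',len(xs),xs.mean(),ys.mean(),at_z('top',(xs.mean(),ys.mean()),.14))
k=np.zeros((480,640),bool); k[240:275,330:366]=((h[...,2]<70)&((h[...,1]<140)|(h[...,2]<40)))[240:275,330:366]|m[240:275,330:366]
ys,xs=np.nonzero(k); print(len(xs),xs.mean(),ys.mean(),fit({'top':k},[(.022,.12,.022,.14)],np.array([.59,.021])))
E
```

```text
9.675 [0.4404 0.2873 0.2202] [ 3.0712 -0.6518 -0.0019] 0.08803325230160447
dot 60 354.1666666666667 257.8666666666667 [0.5917 0.006  0.14  ]
380 346.4789473684211 259.2710526315789 (array([0.589 , 0.0206]), np.float64(64.08186274509804))
```

View pics/c3.png

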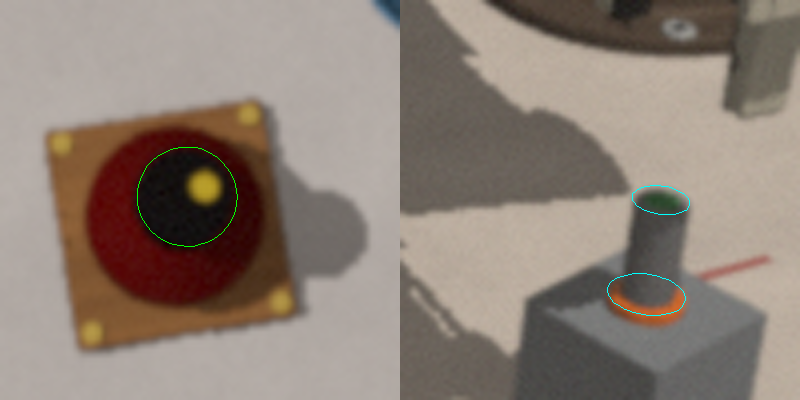

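Left: stopper head centred in the neck, dot at top px (350.4,256.4). Right: gauge at the predicted place, with the arm clear above it. Descend and grip.

In the tool's units: 112 mm / 1000 = 0.112, 85 mm / 1000 = 0.085.

Call:
apply_moves --pt "0 0 0.045 0 0 0 0" --pt "0.001 0 0.085 0 0 0 0" --pt "0.001 0 0.112 0 0 0 0" --pt "0.001 0 0.112 0 0 0 0.4" --pt "0.001 0 0.112 0 0 0 0.7" --pt "0.001 0 0.112 0 0 0 0.9" --pt "0.001 0 0.112 0 0 0 1" --pt "0.001 0 0.112 0 0 0 1" --pt "0.001 0 0.112 0 0 0 1" --pt "0.001 0 0.112 0 0 0 1"

```text
time: 11.02
ee_pos: [0.4422, 0.2866, 0.1096]
ee_rot: [3.073, -0.654, -0.0]
ft_force: [0.8, -0.4, 2.0]
width: 0.0253
grip_force: 30.0
```

```bash
python3 - <<'E'
from fit import *
np.set_printoptions(precision=4,suppress=True)
s=state(); print(s['time'],s['ee_pos'],s['ee_rot'],s['width'],s['grip_force'],s['ft_force'])
a=cv2.imread('pics/t3.png'); h=cv2.cvtColor(a,cv2.COLOR_BGR2HSV).astype(int); m=np.zeros((480,640),bool)
m[248:266,342:360]=((h[...,0]>20)&(h[...,0]<36)&(h[...,1]>150)&(h[...,2]>70))[248:266,342:360]
ys,xs=np.nonzero(m); print('dot',len(xs),xs.mean(),ys.mean(),at_z('top',(xs.mean(),ys.mean()),.14), at_z('top',(350.4,256.4),.14))
E
```

```text
11.025 [0.4422 0.2866 0.1096] [ 3.0726 -0.6543 -0.    ] 0.0252908436132058 29.999447464942932 [ 0.7695 -0.4048  2.0304]
dot 52 350.5 256.5 [0.5943 0.0132 0.14  ] [0.5945 0.0134 0.14  ]
```

In the tool's units: 251 mm / 1000 = 0.251, 187 mm / 1000 = 0.187.

Call:
apply_moves --pt "0 0 -0.04 0 0 0 1" --pt "0 0 -0.09 0 0 0 1" --pt "0 0 -0.135 0 0 0 1" --pt "0 0 -0.155 0 0 0 1" --pt "0.035 0.026 -0.155 0 0 0 1" --pt "0.076 0.057 -0.155 0 0 0 1" --pt "0.118 0.088 -0.155 0 0 0 1" --pt "0.16 0.119 -0.155 0 0 0 1" --pt "0.202 0.15 -0.155 0 0 0 1" --pt "0.235 0.175 -0.155 0 0 0 1" --pt "0.251 0.187 -0.155 0 0 0 1" --pt "0.251 0.187 -0.155 0 0 0 1"

```text
time: 12.52
ee_pos: [0.5953, 0.0127, 0.2638]
ee_rot: [3.071, -0.657, -0.002]
ft_force: [-0.1, 0.3, -1.0]
width: 0.0255
grip_force: 30.0
```

```bash
python3 - <<'E'
from fit import *
np.set_printoptions(precision=4,suppress=True)
s=state(); print(s['time'],s['ee_pos'],s['ee_rot'],s['width'],s['grip_force'],s['ft_force'])
a=read_camera('top');b=read_camera('scene'); cv2.imwrite('pics/s4.png',b); cv2.imwrite('pics/t4.png',a)
B=cv2.resize(b[110:230,270:390],(600,600),interpolation=cv2.INTER_CUBIC)
def outl(r0,z0,xy,col):
    P=[proj('scene',q+[xy[0],xy[1],0]) for q in disc(r0,z0)]
    cv2.polylines(B,[np.round((np.array(P)-[270,110]+.5)*5).astype(np.int32)],True,col,1)
g=s['ee_pos'][2]-.0796
for r,z in((.005,-.016),(.012,0),(.018,.045),(.018,.051)): outl(r,g+z,s['ee_pos'][:2],(0,255,0))
outl(.022,.14,(.59,.021),(255,255,0)); outl(.006,.14,(.595,.013),(0,0,255))
cv2.imwrite('pics/c4.png',B); print(to_tool([.595,.013,.2356]))
E
```

```text
12.525 [0.5953 0.0127 0.2638] [ 3.0715 -0.6574 -0.002 ] 0.025472073621927 29.99774068593979 [-0.0973  0.3004 -1.0495]
[ 0.5778  0.8497 28.6194]
```

View pics/c4.png

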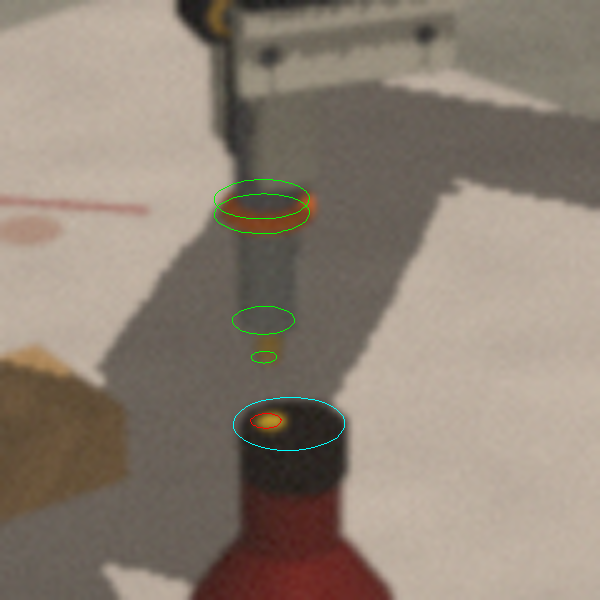

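The tip (crop x≈270) stands upright over the dot (crop x≈270, y≈421). Both overlays are shifted by the same ~1 px, so the relative alignment is good. Lowering.

In the tool's units: 32 mm / 1000 = 0.032, 30 mm / 1000 = 0.03.

Call:
apply_moves --pt "0 0 0.012 0 0 0 1" --pt "0 0 0.022 0 0 0 1" --pt "0 0 0.027 0 0 0 1" --pt "0 0 0.03 0 0 0 1" --pt "0 0 0.032 0 0 0 1" --pt "0 0 0.032 0 0 0 1" --pt "0 0 0.032 0 0 0 1"

```text
time: 13.5
ee_pos: [0.5953, 0.0136, 0.2329]
ee_rot: [-3.072, 0.655, -0.001]
ft_force: [-0.8, 0.2, -0.5]
width: 0.0255
grip_force: 30.0
```

```bash
python3 - <<'E'
from h import *
np.set_printoptions(precision=4,suppress=True)
f=[]
for i in range(10): read_camera('scene'); s=state(); f.append(s['ft_force'])
print(s['time'],s['ee_pos'],np.mean(f,0),np.std(f,0))
E
```

```text
14.0 [0.5953 0.0136 0.2326] [-0.5831  0.2202 -0.1948] [0.596  0.5294 0.3994]
```

In the tool's units: 3 mm / 1000 = 0.003, 1.5 mm / 1000 = 0.0015.

Call:
apply_moves --pt "0 0 0.0015 0 0 0 1" --pt "0 0 0.003 0 0 0 1" --pt "0 0 0.003 0 0 0 1" --pt "0 0 0.003 0 0 0 1"

```text
time: 14.5
ee_pos: [0.5953, 0.0136, 0.2297]
ee_rot: [-3.073, 0.655, -0.0]
ft_force: [-0.3, 0.5, 0.1]
width: 0.0255
grip_force: 30.0
```

```bash
python3 - <<'E'
from h import *
np.set_printoptions(precision=4,suppress=True)
f=[]
for i in range(10): b=read_camera('scene'); s=state(); f.append(s['ft_force'])
print(s['time'],s['ee_pos'],s['ee_rot'],s['grip_force'],np.mean(f,0))
a=read_camera('top')
cv2.imwrite('pics/c5.png',np.hstack([cv2.resize(b[130:230,270:370],(400,400),interpolation=cv2.INTER_CUBIC),cv2.resize(a[210:310,290:390],(400,400),interpolation=cv2.INTER_CUBIC)]))
E
```

```text
15.0 [0.5952 0.0135 0.2296] [ 3.0726 -0.6545  0.    ] 29.998955726623535 [-0.3134  0.4363  1.1169]
```

View pics/c5.png

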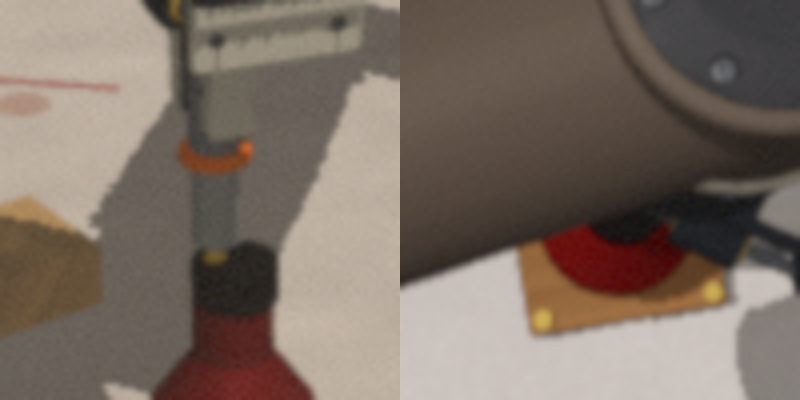

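The tip is on the dot (left crop 215,257), the stopper is flat on the rim and the gauge is upright. The force rise (~1.3 N over 3 mm) matches the spring at about 6 mm pressed in.

```bash
python3 -c "from station import finish_job; print(finish_job())"
```

```text
the job is handed in; nothing more can be done
None
```

I handed the job in: the stopper is seated in the flask and let go, and the gauge is gripped upright with its tip on the yellow dot, pressed in about 6 mm by my estimate; no verdict came back.

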